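# Pin the tie bar into the fixture yoke

## Task

On the welding fixture, slide the tie bar along its bed until its end stops gently against the back of the yoke, then take the long pin from the wooden rack and put it down through the upper ear, the bar's eye and the lower ear until its collar sits on the upper ear. Push lightly throughout: never more than about 25 N between the bar or the pin and the fixture. Leave the stub pin, the hammer, the brush and the square alone, and let go at the end.

Things in the scene. Friction and masses are not known exactly. Their poses are not given: they have to be found in the camera images.
- fixture: Fixed steel welding fixture: a bed with a yoke at its +y end. Origin on the table under the NOMINAL pin axis; y runs along the bed towards the yoke, z up. The yoke is bolted on through slots, anywhere up to 12 mm nearer (-y) or farther (+y) than nominal: this setting is NOT measured and must be felt or seen. It stays put; x = 0 always holds for its holes
- bed (a point): Middle of the bed's floor, 26 mm above the table, 116 mm before (-y of) the fixture's origin. The bed is a channel 156 mm long along the fixture's y and 37 mm wide between 10 mm thick side walls, whose tops are 34 mm above the table. The tie bar slides in it
- yoke_nominal (a point): NOMINAL centre of the upper ear's hole, on its flat top, 50 mm above the table (true one up to 12 mm off along y). Two level ears, 50 mm wide (x), at heights 15-25 and 40-50 mm, each with a vertical 15.5 mm hole, 2 mm chamfer. Ears' front edge 22 mm before the hole axis; solid back, which stops the bar, 18 mm behind it: a bar stopped there has its eye in line, within 1 mm
- bar: Loose flat steel tie bar, about 0.4 kg, 150 mm long (its y), 34 mm wide, 12 mm thick, lying in the bed (1.5 mm of play each side) with its eye end towards the yoke, drawn back clear of it. Origin: middle of its underside; y towards the eye, z up. Its eye end is square, 18 mm past the eye's axis. Slides on the bed with a few newtons of friction
- bar_eye (a point): Centre of the bar's eye, a vertical 15.5 mm hole, half-way through the 12 mm thickness, 57 mm from the bar's middle
- bar_stud (a point): Grasp point on the bar's upright round stud, 16 mm in diameter, 45 mm tall on the bar's upper face; this point is 24 mm above that face (62 mm above the table) and 80 mm behind the eye
- pin: Long steel pin, 0.15 kg, standing upright in one of the rack's holes, the one that stands higher. Origin: the tip of its nose; z up along it. Shank 14 mm in diameter and 46 mm long including a 10 mm tapered nose (7 mm wide at the tip); then a 26 mm collar, 5 mm thick; then a round grip 16 mm in diameter and 42 mm tall
- pin_grip (a point): Grasp point of the long pin, on its axis 24 mm above the collar's upper face, 75 mm above the nose tip
- pin_collar (a point): Centre of the underside of the long pin's collar, 46 mm above the nose tip
- rack: Fixed wooden block 130 (x) by 46 (y) by 42 mm high with two 15.5 mm blind holes, 34 mm deep, 40 mm either side of its middle along its x. Origin: centre of its underside
- stub: Stub pin in the other hole: like the long pin but its shank is only 30 mm long and its collar rests on the block. Bystander. Origin: nose tip
- hammer: Hammer, 260 mm long, lying beyond the rack. Bystander
- brush: Brush lying to the left. Bystander
- square: Triangular welding square, 90 mm, lying to the far left. Bystander
Things that resemble listed ones, but are neither listed nor needed, are in the scene too. Leave any purple look-alike of the pin alone. What is shaped like the bar but pink is not meant.

How it is judged:
At the end, for the whole second after the job is handed in: Long pin upright (0.08 rad) within 3 mm of the eye's axis, underside of its collar 47 to 52 mm above the table; bar flat (0.08 rad), eye centre below 36 mm and no more than 16 mm short of the nominal pin axis; both at rest (below 10 mm/s) (horizontal distance between pin_collar and bar_eye below 0.003 m and height (world z) of pin_collar between 0.047 and 0.052 m and angle between each of pin, bar's own z axis and vertical below 0.08 rad and y of bar_eye in the frame of fixture above -0.016 m and height (world z) of bar_eye below 0.036 m and linear speed of each of pin, bar below 0.01 m/s); the robot touches nothing.
It fails at once if the bar is pushed against the fixture with more than 25 N (contact force between bar and fixture above 25 N).
It fails at once if the gripper presses the pin on the fixture with more than 25 N (contact force between pin and fixture above 25 N and contact force between the fingers and pin above 3 N).
It fails at once if the stub pin is disturbed (moved over 15 mm) (distance of stub from where it was at the start of the episode above 0.015 m).
It fails at once if the hammer, brush or square is disturbed (moved over 20 mm) (distance of any of hammer, brush, square from where it was at the start of the episode above 0.02 m).
It also fails if it takes over 64 s, if anything falls off the work surface, if the arm or the gripper's body presses on something with over 40 N, if the wrist force passes 120 N, or if a joint passes its speed limit or range.

## Robot

A 6-joint arm with a two-finger parallel gripper is mounted at the origin on the work surface. World frame = base frame: x ahead of the robot, y to its left, z up, the work surface at z = 0. Lengths are in m, angles in rad, forces in N, time in s.
With the tool pointing down it reaches from about 0.25 to 0.8 m from the base axis. Payload 8.5 kg.
Tool frame: the origin (TCP) lies midway between the tips of the shut fingers; the grasp point (between the pads) lies 19 mm behind it; z points along the fingers, y is the direction in which the jaws open and shut (so a half turn about z gives the same grasp; the last joint's range is limited). The gripper opens to 85 mm and grips with 20 to 120 N. Pads are 22 mm wide; open, the fingers measure 114 mm over their backs; the gripper's body (76 mm by 85 mm) begins 54 mm behind the grasp point. The pads swing forward as they close: fully open they stand 13 mm farther back than shut.
Start: joints at [-1.194, 0.238, -0.013, 1.319, 0, 1.571], TCP at [0.193, -0.488, 0.231] pointing down, gripper open.
Joint ranges: [-2.66, 2.66], [-1.03, 1.9], [-1.14, 1.46], [-1.82, 2.27], [-1.45, 1.34], [-3.14, 3.14]. Speed limits (rad/s): [2.22, 2.22, 2.79, 3.14, 3.14, 3.14].

## Interface

Orientations are given as a unit quaternion [x, y, z, w].
In Python, from rig import * gives the robot as it stands. The module is installed in compiled form; this text tells all that it offers. Calls block until the motion is done:
- movep(position, orientation): joint-space move of the TCP to a pose.
- move_l(position, rotation=None, feed=0.15, threshold=None): straight line of the TCP; rotation=None keeps the orientation; feed is the mean speed in m/s. With threshold (N) it stops when the force on the tool has changed by that much, and returns True; else False.
- move_j(angles): joint-space move.
- grip(opening): finger opening in m; the grip force is fixed at half the most; returns when the fingers have stopped.
- sleep(seconds).
- ik(position, orientation): joint angles nearest the present ones, or None.
- get_obs(): the state.
- snapshot(name): name is "side" or "top"; returns a dict with "frame" (480x640x3 uint8, red, green, blue), "fx", "fy", "cx", "cy" (pixels), "k1" (the pictures are not rectified: a ray, as slopes to the right and down, at radius r is drawn at 1 + k1 r^2 times it, then the intrinsics apply), "position" and "orientation" of the camera in the world. Camera axes: x right, y down, z forward; pixel columns grow to the right and rows downward; lengths in m; the calibration is good to about 2 mm. A picture is of the moment at which its call begins. There is no depth.
A pose or a line that the arm cannot do raises IKError and nothing moves.
- job_done(): hands the job in, once; it reports no verdict.
The state is a dict: "t": time; "joints": joint angles; "qvel": joint speeds; "tau": joint torques, N m; "tcp_pos": TCP position; "orientation": TCP orientation; "contact_force": force on the tool from outside, world axes, zero at the start; "wrist_torque": the same for the moment, N m; "gripper_width": finger opening in m.
Only numpy, scipy, OpenCV 4.12 (cv2) and the standard library are available. Lean on these libraries where they do the work, as an engineer would, in place of code of your own. Each camera call takes 0.05 s, during which the arm holds its last target. There are 200 camera calls.

## Working session

There is one attempt and no reset: what is moved stays moved. The work goes in short steps, each a Python script; the robot and the scene stay as the last script left them, time stands still between calls to the robot, and variables do not carry over. Pictures are saved under pics/ and viewed, about 8 in all and at most 12, crops included, and the job is handed in when it is done.

```bash
mkdir -p pics; ls; python3 - <<'E'
from rig import *
import cv2
for n in("top","side"):
    s=snapshot(n); cv2.imwrite(f"pics/{n}0.png",s["frame"][:,:,::-1])
    print({k:v for k,v in s.items() if k!="frame"})
o=get_obs(); print(o)
E
```

```text
pics
{'fx': 566.087925890762, 'fy': 566.087925890762, 'cx': 321.36244096998354, 'cy': 239.05348216245886, 'k1': -0.026636741238011782, 'position': array([0.43875327, 0.04408665, 1.48572695]), 'orientation': array([ 0.7119409 , -0.70014376,  0.03491803, -0.04146807])}
{'fx': 593.2138695134994, 'fy': 593.2138695134994, 'cx': 316.449765171508, 'cy': 243.56002194952234, 'k1': -0.1918375478040005, 'position': array([ 0.44197439, -0.80406711,  0.93001503]), 'orientation': array([ 0.91954423, -0.07375723,  0.0254381 , -0.38516384])}
{'t': 0.1, 'joints': array([-1.19400142e+00,  2.38719644e-01, -1.41754623e-02,  1.31918695e+00,
       -2.18728448e-06,  1.57080174e+00]), 'qvel': array([-2.55768594e-03, -1.54570141e-04,  3.91032185e-03, -2.39087927e-04,
        5.75241829e-05,  8.04466347e-04]), 'tau': array([-2.57723419e-03, -5.39722788e+01,  3.46997702e+01,  1.33985918e-02,
       -1.63920381e-04,  1.29606525e-05]), 'tcp_pos': array([ 0.19303238, -0.48782559,  0.23074036]), 'orientation': array([ 9.82305933e-01,  1.87282251e-01, -1.21475109e-04, -6.31285658e-04]), 'contact_force': array([-0.42209403,  0.03467546, -0.52365991]), 'wrist_torque': array([-0.0474148 ,  0.05588081, -0.05682609]), 'gripper_width': 0.08556431107191227}
```

View pics/top0.png

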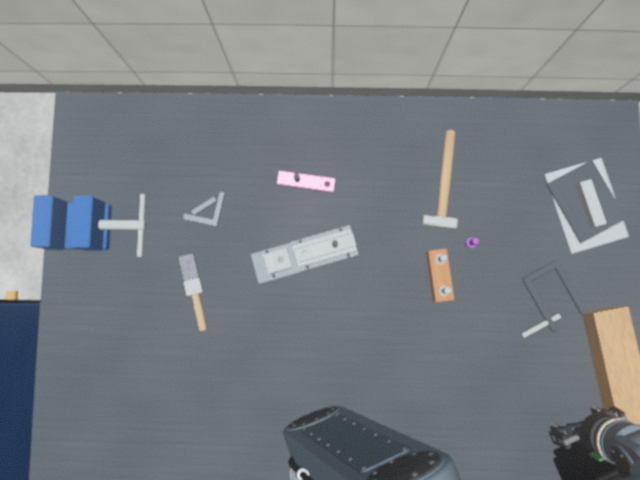

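View pics/side0.png

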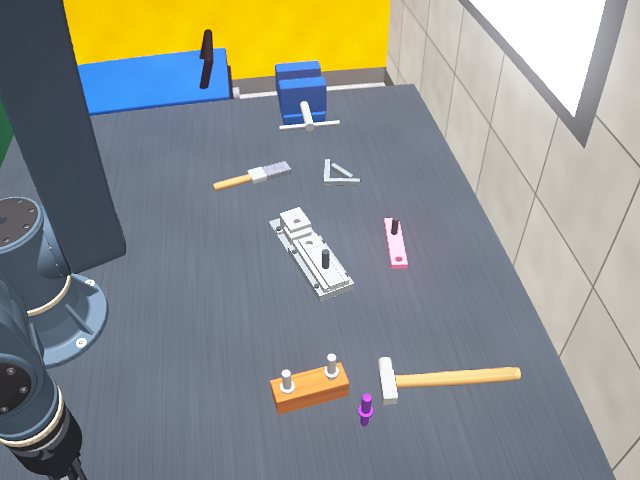

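The top view shows the fixture at about (305,254) with the yoke on the left, the bar's stud at (336,244), and the rack at (441,275) with pins at (441,259) and (445,291). In the side view the pins are at (287,380) and (332,365). The pink bar and purple pin are decoys. I'll zoom in next.

```bash
python3 - <<'E'
import cv2,numpy as np
t=cv2.imread("pics/top0.png");s=cv2.imread("pics/side0.png")
r=lambda im,x,y,w,h,k:cv2.resize(im[y:y+h,x:x+w],None,fx=k,fy=k,interpolation=cv2.INTER_CUBIC)
a=r(t,245,220,120,65,5)        #600x325
b=r(t,420,240,40,65,5)         #200x325
c=r(s,262,200,100,68,4) #400x272
d=r(s,265,345,100,68,4)
im=np.vstack([np.hstack([a,b]),np.hstack([c,d])]);print(im.shape);cv2.imwrite("pics/crop1.png",im)
E
```

```text
(597, 800, 3)
```

View pics/crop1.png

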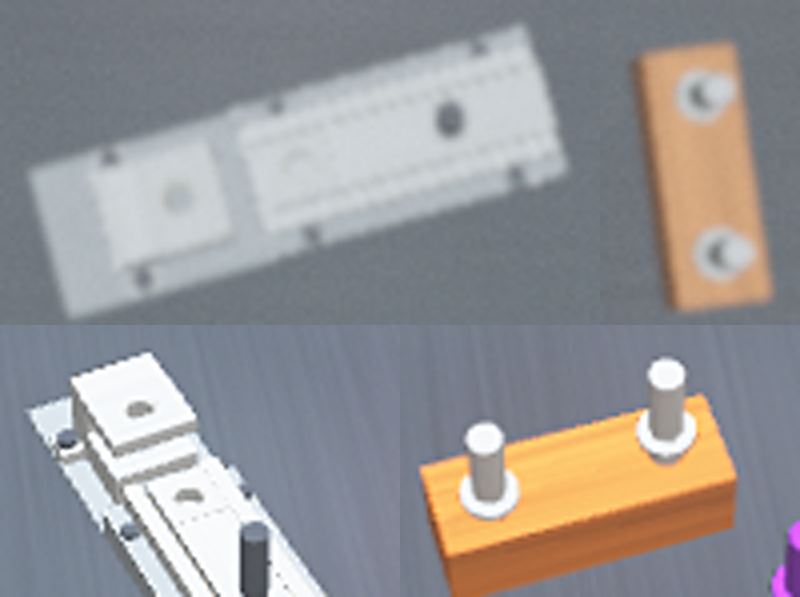

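The right-hand pin in the side view, which is the upper one at (441,259) in the top view, stands higher, with its shank visible under the collar. That makes it the long pin. Next I'll triangulate from both views.

```bash
cat >h.py <<'E'
import numpy as np,cv2
from scipy.spatial.transform import Rotation as R
def ray(s,p):
    K=np.array([[s["fx"],0,s["cx"]],[0,s["fy"],s["cy"]],[0,0,1]])
    u=cv2.undistortPoints(np.array([[p]],float),K,np.array([s["k1"],0,0,0.]))[0,0]
    d=R.from_quat(s["orientation"]).apply([*u,1]); return s["position"],d/np.linalg.norm(d)
def plane(s,p,z):
    o,d=ray(s,p); return (o+d*(z-o[2])/d[2])
def tri(s1,p1,s2,p2):
    a,d=ray(s1,p1);b,e=ray(s2,p2)
    t=np.linalg.lstsq(np.c_[d,-e],b-a,rcond=None)[0]
    return (a+t[0]*d+b+t[1]*e)/2
def down(yaw):  # tool z down, jaw (tool y) along world direction yaw
    y=np.array([np.cos(yaw),np.sin(yaw),0]);z=np.array([0,0,-1.]);x=np.cross(y,z)
    return R.from_matrix(np.c_[x,y,z]).as_quat()
E
python3 - <<'E'
from rig import *
from h import *
np.set_printoptions(precision=4,suppress=True)
t=snapshot("top");s=snapshot("side")
for n,p,q,z in [("pintop",(443.4,258),(331.75,357),.101),("stubtop",(445+.4,290.5),(286.2,372.5),.089),("yoke",(280.4,259.6),(297.25,221.25),.05),("eye",(304.4,252),(309,242.75),.038),("stud",(334.8,243.8),(325.75,250.75),.083)]:
    print(n,plane(t,p,z),plane(s,q,z),tri(t,p,s,q))
# yoke base-plate corners from crop, top view (z~?), yaw
f=lambda x,y:plane(t,(245+x/5,220+y/5),.012)
c=[f(30,168),f(70,318),f(568,168),f(525,25)];print(np.array(c))
for a,b in((3,0),(2,1)): d=c[b]-c[a];print(np.arctan2(d[1],d[0]),np.linalg.norm(d))
# dark stud/black markers and rack refinement
im=t["frame"].astype(int);h=cv2.cvtColor(t["frame"],cv2.COLOR_RGB2HSV)
m=((h[...,0]<18)&(h[...,1]>110)).astype(np.uint8);m[:235]=0;m[310:]=0;m[:,:420]=0;m[:,465:]=0
cs=max(cv2.findContours(m,0,1)[0],key=cv2.contourArea);b=cv2.boxPoints(cv2.minAreaRect(cs));print(np.array([plane(t,p,.042) for p in b]))
for q in (.2+np.pi/2,.2-np.pi/2):print(ik([.45,-.2,.1],down(q)))
E
```

```text
pintop [ 0.5471 -0.2416  0.101 ] [ 0.5476 -0.2439  0.101 ] [ 0.5476 -0.2421  0.0984]
stubtop [ 0.468  -0.2485  0.089 ] [ 0.4687 -0.2544  0.089 ] [ 0.4685 -0.25    0.0822]
yoke [0.5402 0.162  0.05  ] [0.541  0.1552 0.05  ] [0.5412 0.1625 0.0433]
eye [0.5616 0.1018 0.038 ] [0.5582 0.0963 0.038 ] [0.5605 0.1021 0.0323]
stud [0.5795 0.0248 0.083 ] [0.5822 0.0227 0.083 ] [0.5811 0.0246 0.0809]
[[ 0.5573  0.2425  0.012 ]
 [ 0.4794  0.2193  0.012 ]
 [ 0.5619 -0.0387  0.012 ]
 [ 0.6369 -0.0154  0.012 ]]
1.8701091229533167 0.2698707145819924
1.8803698740825876 0.27086585652408196
[[ 0.4597 -0.2294  0.042 ]
 [ 0.4597 -0.2294  0.042 ]
 [ 0.4597 -0.2294  0.042 ]
 [ 0.4597 -0.2294  0.042 ]]
[-0.4182  0.2661 -0.33    0.9747  0.     -0.6182]
[-0.4182  0.2661 -0.33    0.9747  0.      2.5234]
```

```bash
python3 - <<'E'
from rig import *
from h import *
np.set_printoptions(precision=4,suppress=True)
j=get_obs()["joints"]
qs=[down(1.872),down(1.872-np.pi)]
P=np.array([.5815,.0245,.046])
q=min(qs,key=lambda q:abs(ik(P+[0,0,.1],q)-j).max());print(ik(P+[0,0,.1],q))
movep(P+[0,0,.12],q);move_l(P+[0,0,.03],feed=.15);print(move_l(P,feed=.06,threshold=8))
f=lambda:(lambda o:print(o["t"],o["tcp_pos"],o["contact_force"],o["wrist_torque"],o["gripper_width"]))(get_obs())
f();grip(0.0);f();sleep(.3);f()
for n in("top","side"): cv2.imwrite(f"pics/{n}1.png",snapshot(n)["frame"][:,:,::-1])
t=cv2.imread("pics/top1.png");s=cv2.imread("pics/side1.png")
r=lambda im,x,y,w,h,k:cv2.resize(im[y:y+h,x:x+w],None,fx=k,fy=k)
cv2.imwrite("pics/crop2.png",np.hstack([r(t,245,200,130,100,3),r(s,250,180,130,100,3)]))
E
```

```text
[ 0.0421  0.3741 -0.0394  1.1573  0.      2.8825]
False
3.9083 [0.5815 0.0245 0.0458] [0.0492 0.7499 0.9289] [ 0.023   0.0102 -0.0082] 0.08534773758895486
4.5583 [0.5816 0.0246 0.0463] [-1.3938  0.102   3.8656] [0.1451 0.1767 0.0085] 0.014110567346121866
4.8583 [0.5816 0.0246 0.0463] [-0.7479 -0.2237  5.3884] [0.1676 0.2476 0.0405] 0.014332676889285757
```

View pics/crop2.png

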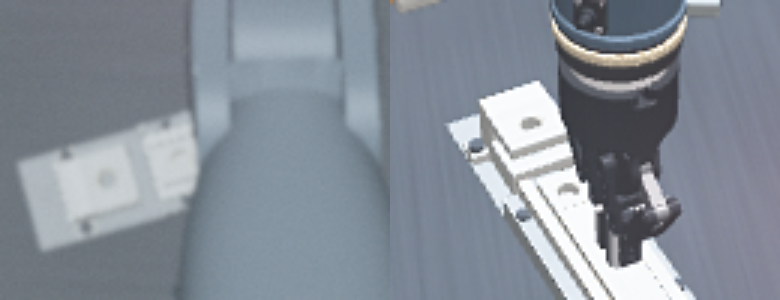

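The stud is gripped: the side view shows the fingers around it at crop (625,240), and the opening reads 14 mm. I'll slide the bar now.

```bash
python3 - <<'E'
from rig import *
from h import *
np.set_printoptions(precision=4,suppress=True)
f=lambda:(lambda o:print(o["t"],o["tcp_pos"],o["contact_force"],o["gripper_width"]))(get_obs())
u=np.array([np.cos(1.872),np.sin(1.872),0]);p=np.array([.5815,.0245,.0463])
print(move_l(p+u*.045,feed=.04,threshold=9));f()
E
```

```text
False
6.2333 [0.5681 0.0678 0.0463] [-0.1747 -0.0672  3.6024] 0.014260360346978841
```

```bash
python3 - <<'E'
from rig import *
from h import *
np.set_printoptions(precision=4,suppress=True)
f=lambda:(lambda o:print(o["t"],o["tcp_pos"],o["contact_force"],o["gripper_width"]))(get_obs())
u=np.array([np.cos(1.872),np.sin(1.872),0]);p=np.array([.5815,.0245,.0463])
r=move_l(p+u*.080,feed=.012,threshold=7);print(r);f();sleep(.2);f()
o=get_obs();print("slid",(o["tcp_pos"]-p)@u,"hole est",o["tcp_pos"]+.08*u)
E
```

```text
True
7.8833 [0.5624 0.086  0.0463] [-0.6032 -1.0663  4.1492] 0.01449657191367144
8.0833 [0.5624 0.086  0.0463] [-2.1923  3.2004  4.9453] 0.014449505934407221
slid 0.06435061644140304 hole est [0.5387 0.1623 0.0463]
```

It stopped after 64.4 mm, which matches the 64 mm seen by vision. I'll release, rise, and go to the pin, taking pictures on the way.

```bash
python3 - <<'E'
from rig import *
from h import *
np.set_printoptions(precision=4,suppress=True)
f=lambda:(lambda o:print(o["t"],o["tcp_pos"],o["contact_force"],o["gripper_width"]))(get_obs())
grip(.085);f()
p=get_obs()["tcp_pos"];move_l(p+[0,0,.09],feed=.2)
j=get_obs()["joints"];P=np.array([.5473,-.2423,.083-.019])
for yw in (np.pi/2-.1,-np.pi/2-.1): print(ik(P+[0,0,.1],down(yw)))
q=min([down(np.pi/2-.1),down(-np.pi/2-.1)],key=lambda q:abs(ik(P+[0,0,.1],q)-j).max())
movep(P+[0,0,.13],q)
for n in("top","side"): cv2.imwrite(f"pics/{n}2.png",snapshot(n)["frame"][:,:,::-1])
t=cv2.imread("pics/top2.png");s=cv2.imread("pics/side2.png")
r=lambda im,x,y,w,h,k:cv2.resize(im[y:y+h,x:x+w],None,fx=k,fy=k,interpolation=cv2.INTER_CUBIC)
cv2.imwrite("pics/crop3.png",np.vstack([np.hstack([r(t,250,225,80,50,5),r(s,270,195,80,50,5)]),np.hstack([r(t,380,190,133,100,3),r(s,240,250,133,100,3)])[:,:800]]));f()
E
```

```text
8.7667 [0.5627 0.0851 0.0462] [ 0.5187 -0.2267  0.5982] 0.08498559041143057
[-0.4168  0.3916  0.0358  1.215   0.     -0.3168]
[-0.4168  0.3916  0.0358  1.215   0.      2.8248]Traceback (most recent call last):
  File "<stdin>", line 14, in <module>
    return _nx.concatenate(arrs, 0, dtype=dtype, casting=casting)
           ~~~~~~~~~~~~~~~^^^^^^^^^^^^^^^^^^^^^^^^^^^^^^^^^^^^^^^
ValueError: all the input array dimensions except for the concatenation axis must match exactly, but along dimension 1, the array at index 0 has size 800 and the array at index 1 has size 798
```

```bash
python3 - <<'E'
import cv2,numpy as np
t=cv2.imread("pics/top2.png");s=cv2.imread("pics/side2.png")
r=lambda im,x,y,w,h:cv2.resize(im[y:y+h,x:x+w],(400,300),interpolation=cv2.INTER_CUBIC)
cv2.imwrite("pics/crop3.png",np.vstack([np.hstack([r(t,255,225,80,60),r(s,270,195,80,60)]),np.hstack([r(t,380,210,133,100),r(s,250,300,133,100)])]))
E
```

```text
(no output)
```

View pics/crop3.png

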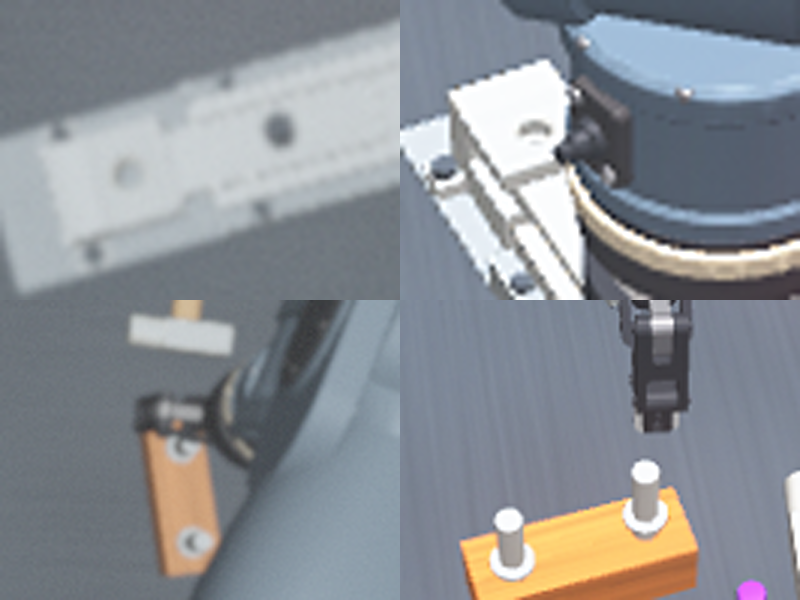

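The bar's end is inside the yoke. The yoke hole is at (280.6,259.6) in the top view and the stud at (311,251). The open gripper hangs above the long pin. I'll grasp it.

```bash
cat >>h.py <<'E'
def proj(s,X):
    r=R.from_quat(s["orientation"]).inv()
    K=np.array([[s["fx"],0,s["cx"]],[0,s["fy"],s["cy"]],[0,0,1]])
    return cv2.projectPoints(r.apply(np.asarray(X,float)-s["position"])[None],np.zeros(3),np.zeros(3),K,np.array([s["k1"],0,0,0.]))[0][0,0]
E
python3 - <<'E'
from rig import *
from h import *
np.set_printoptions(precision=4,suppress=True)
f=lambda:(lambda o:print(o["t"],o["tcp_pos"],o["contact_force"],o["wrist_torque"],o["gripper_width"]))(get_obs())
f();P=np.array([.5473,-.2423,.066])
s=snapshot("side");print(proj(s,get_obs()["tcp_pos"]+[0,0,.013]),proj(s,[.5473,-.2423,.101]))
move_l(P+[0,0,.04],feed=.2);print(move_l(P,feed=.07,threshold=8));f();grip(0);f()
s=snapshot("side");t=snapshot("top")
r=lambda im,x,y,w,h:cv2.resize(im[y:y+h,x:x+w,::-1],(400,300),interpolation=cv2.INTER_CUBIC)
cv2.imwrite("pics/crop4.png",np.hstack([r(t["frame"],400,230,80,60),r(s["frame"],290,325,80,60)]))
E
```

```text
10.725 [ 0.5476 -0.2409  0.1936] [-0.8787  0.0395 -0.2458] [-0.0126 -0.0671 -0.0527] 0.08501035042486164
[332.097  316.4964] [331.4331 356.2338]
False
12.0917 [ 0.5474 -0.2423  0.066 ] [-0.0554 -0.5686 -0.1473] [-0.0468 -0.0081 -0.0194] 0.08522545995586985
12.7417 [ 0.5474 -0.2422  0.0663] [-0.2499  1.9716  3.2572] [ 0.3135  0.0097 -0.0286] 0.014569044477783262
```

View pics/crop4.png

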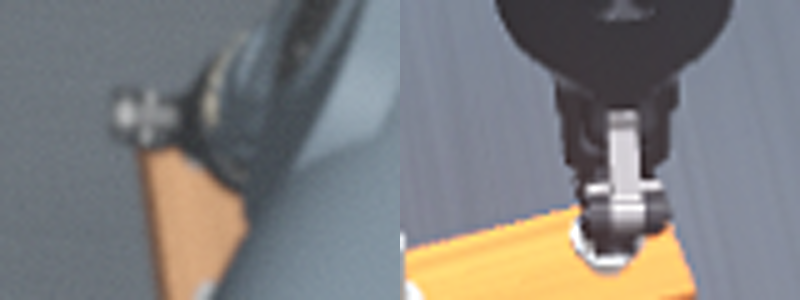

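The long pin is gripped: the opening reads 14.6 mm, with the collar at crop (605,255) below the fingers. I'll lift it and carry it over the yoke.

```bash
python3 - <<'E'
from rig import *
from h import *
np.set_printoptions(precision=4,suppress=True)
f=lambda:(lambda o:print(o["t"],o["tcp_pos"],o["contact_force"],o["wrist_torque"],o["gripper_width"]))(get_obs())
p=np.array([.5474,-.2422,.0663])
print(move_l(p+[0,0,.05],feed=.08,threshold=15));move_l(p+[0,0,.13],feed=.2);f()
j=get_obs()["joints"];P=np.array([.5402,.1623,.14])
q=min([down(1.872),down(1.872-np.pi)],key=lambda q:abs(ik(P,q)-j).max())
movep(P+[0,0,.06],q);move_l(P,feed=.15);sleep(.3);f()
s=snapshot("side");t=snapshot("top")
cv2.imwrite("pics/side3.png",s["frame"][:,:,::-1]);cv2.imwrite("pics/top3.png",t["frame"][:,:,::-1])
r=lambda im,x,y,w,h:cv2.resize(im[y:y+h,x:x+w,::-1],None,fx=6,fy=6,interpolation=cv2.INTER_CUBIC)
cv2.imwrite("pics/crop5.png",r(s["frame"],250,150,120,100))
o=get_obs();n=o["tcp_pos"]-[0,0,.058];print("nose,collar,hole expected px",proj(s,n),proj(s,n+[0,0,.046]),proj(s,[*n[:2],.05]))
E
```

```text
False
14.1667 [ 0.5471 -0.2421  0.1952] [-0.3778 -0.244  -2.8622] [0.0414 0.0567 0.0707] 0.014278682965408337
16.5167 [0.5406 0.1624 0.1408] [-0.1756  0.133  -2.1072] [ 0.0156 -0.0161 -0.0279] 0.014467942464391927
nose,collar,hole expected px [296.0371 208.025 ] [295.3101 191.668 ] [296.533  219.1125]
```

View pics/crop5.png

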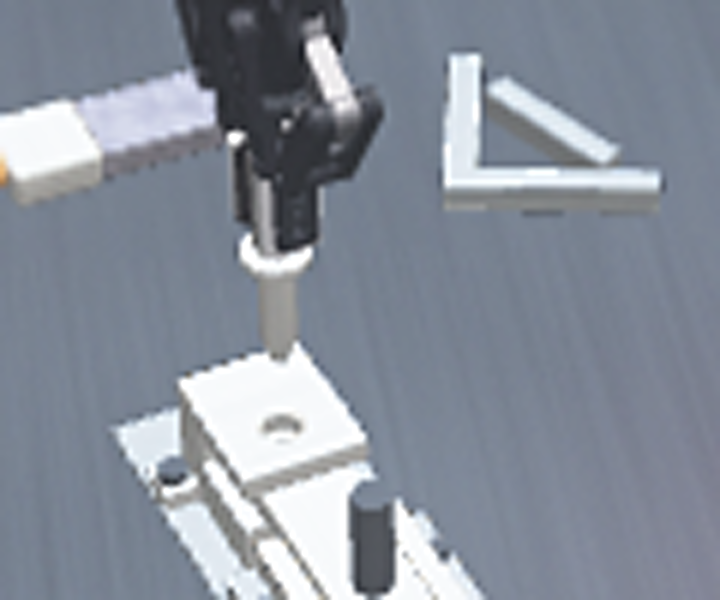

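The nose is at (297.3,209.7) and the hole at (297.2,221.2). Compared with the projections under the TCP, they line up within about 1 mm. I'll lower with a light threshold.

```bash
python3 - <<'E'
from rig import *
from h import *
np.set_printoptions(precision=4,suppress=True)
f=lambda:(lambda o:print(o["t"],o["tcp_pos"],o["contact_force"],o["wrist_torque"],o["gripper_width"]))(get_obs())
p=np.array([.5402,.1623,.112]);move_l(p,feed=.1);f()
for z in (.100,.095,.09,.08,.07,.063):
    r=move_l([*p[:2],z],feed=.02,threshold=5);print(z,r);f()
    if r: break
E
```

```text
17.05 [0.54   0.1623 0.1119] [ 0.0018 -0.2242 -1.3825] [-0.0047 -0.0608  0.0392] 0.014592397033349573
0.1 False
17.8 [0.5402 0.1623 0.1   ] [-0.5354 -0.2328 -1.9849] [ 0.0085 -0.0373  0.0381] 0.01442079390615846
0.095 False
18.2 [0.5401 0.1623 0.0948] [-0.4495 -1.2251 -1.6108] [ 0.0021 -0.0414  0.0346] 0.014462686678070184
0.09 False
18.6 [0.5401 0.1623 0.0898] [ 0.1261 -0.2224 -1.6166] [-0.0628 -0.0042  0.049 ] 0.014703931545725796
0.08 False
19.25 [0.5402 0.1623 0.08  ] [-0.4612 -0.3317 -1.6658] [-0.0824  0.1048 -0.0213] 0.014411028175358456
0.07 False
19.9 [0.5402 0.1623 0.07  ] [-0.2618  0.2142 -2.1252] [0.003  0.0752 0.0037] 0.014815481037730106
0.063 False
20.4 [0.5402 0.1623 0.0629] [-0.2087 -0.166  -1.9832] [-0.0046  0.0187 -0.0007] 0.014147050673926995
```

It went in freely, with no rise in force. I'll let the collar touch, release, retreat and check.

```bash
python3 - <<'E'
from rig import *
from h import *
np.set_printoptions(precision=4,suppress=True)
f=lambda:(lambda o:print(o["t"],o["tcp_pos"],o["contact_force"],o["gripper_width"]))(get_obs())
print(move_l([.5402,.1623,.060],feed=.01,threshold=4));f()
grip(.05);f()
p=get_obs()["tcp_pos"];print(move_l([.5402,.1623,p[2]+.06],feed=.08,threshold=6));move_l([.5402,.1623,.24],feed=.2);f()
movep([.42,-.05,.3],get_obs()["orientation"])
s=snapshot("side");t=snapshot("top");f()
r=lambda im,x,y,w,h:cv2.resize(im[y:y+h,x:x+w,::-1],(400,400),interpolation=cv2.INTER_CUBIC)
cv2.imwrite("pics/crop6.png",np.hstack([r(t["frame"],255,215,80,80),r(s["frame"],260,180,80,80)]))
for z in(.05,.055,.097):print(proj(s,[.5405,.1623,z]),proj(t,[.5405,.1623,z]))
E
```

```text
True
20.625 [0.5403 0.1624 0.0623] [-0.1737 -0.2882  4.547 ] 0.014704605576799803
21.0583 [0.5396 0.1621 0.0613] [-0.505   0.0905  0.038 ] 0.04987712311551766
False
22.7 [0.5398 0.1622 0.2388] [1.397  0.3528 0.4561] 0.05016975743418642
23.7833 [ 0.4206 -0.0492  0.2993] [0.6398 0.1516 0.11  ] 0.05016524014157499
[296.5804 219.1436] [280.289  259.4701]
[296.5051 217.462 ] [280.1302 259.3279]
[295.8596 202.9835] [278.7518 258.0932]
```

View pics/crop6.png

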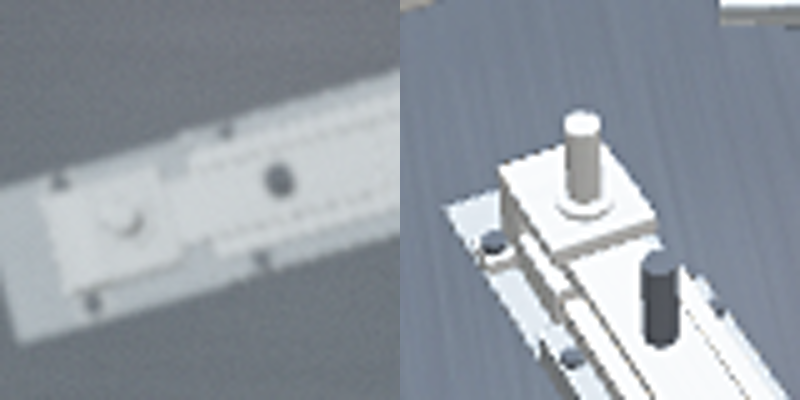

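The pin stands upright with its collar on the upper ear. Its top is at (296.6,204.4) in the side view, as expected for a seated collar, and the robot is clear.

```bash
python3 -c "
from rig import *
print(job_done(),get_obs()['t'])"
```

```text
the job is handed in; nothing more can be done
the job is handed in; nothing more can be done
```

The job is handed in, by my last checks done as asked; the rig reports no verdict. About 24 s of robot time had passed, and I viewed 7 pictures.

**Bar:** I gripped it by the stud and slid it 64.4 mm until the force threshold of 7 N stopped the move. The pictures had predicted about 64 mm.

**Pin:** I lifted the long pin from the rack and lowered it through the yoke. The force stayed flat all the way down. Contact came, with a rise of about 6 N, at a tool height of 62.3 mm, where 62 mm was expected for the collar on the upper ear. I then let go and moved clear.

**Last checks:** The final pictures show the pin upright with its collar on the ear, the bar flat in the yoke and the gripper well away. I did not take a separate final measurement of the stub pin, hammer, brush or square, but the planned paths kept clear of them and no contact was felt.

**Disagreements:**
- The side view put objects 2–7 mm off in y from the top view, mainly at the holes. I used the top view for x and y, and it fitted the felt stop.
- The felt stop put the hole's x about 1.5 mm lower than the top view did. I used the top view's value, and the pin went in freely.

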